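Mix a stoppered bottle and vent it

ROBOT

A 7-joint arm with a two-finger parallel gripper is mounted at the origin on the work surface. World frame = base frame: x ahead of the robot, y to its left, z up, the work surface at z = 0. Lengths are in m, angles in rad, forces in N, time in s.
With the tool pointing down it reaches from about 0.425 to 0.95 m from the base axis. Payload 4.7 kg.
Tool frame: the origin (TCP) lies between the finger pads; the fingertips stand 25 mm ahead of it and the grasp point (between the pads) lies 6 mm ahead of it; z points along the fingers, y is the line along which they close (so a half turn about z gives the same grasp; the last joint's range is limited). The gripper opens to 85 mm and grips with 20 to 120 N. Pads are 22 mm wide; open, the fingers measure 114 mm over their backs; the gripper's body (76 mm by 85 mm) begins 54 mm behind the grasp point. The pads swing forward as they close: fully open they stand 13 mm farther back than shut.
Start: joints at [-1.342, 0.469, -0.049, 1.532, 0.024, 1.141, -0.082], TCP at [0.172, 0.653, 0.256] pointing down, gripper open.
Joint ranges: [-2.59, 2.59], [-0.33, 1.99], [-1.39, 1.29], [0.1, 2.45], [-1.04, 4.18], [0.21, 1.99], [-2.66, 2.66]. Speed limits (rad/s): [2.57, 2.57, 3.14, 3.14, 3.14, 3.14, 3.14].

INTERFACE

Orientations are given as a 3x3 rotation matrix whose columns are the frame's x, y, z axes.
In Python, from rig import * gives the robot as it stands. Calls block until the motion is done:
- movep(position, orientation): joint-space move of the TCP to a pose.
- move_l(position, attitude=None, feed=0.15, until_force=None): straight line of the TCP; attitude=None keeps the orientation; feed is the mean speed in m/s. With until_force (N) it stops when the force on the tool has changed by that much, and returns True; else False.
- move_joints(angles): joint-space move.
- command_gripper(opening, newtons=None): finger opening in m; newtons is the grip in N (None keeps the last); returns when the fingers have stopped.
- sleep(seconds).
- inverse_kinematics(position, orientation): joint angles nearest the present ones, or None.
- sense(): the state.
- camera(name): name is "scene" or "side" or "wrist"; returns (picture, depth): 420x560x3 uint8, red, green, blue; 420x560 float32, m along the optical axis (not along the pixel's ray), 0 where there is no reading.
- camera_params(name): a dict with "K" (3x3 intrinsics, pixels), "position" and "rotation" of the camera in the world; the wrist camera has in their place "tool_from_camera" (4x4, takes a point from camera to tool coordinates, whose origin is the TCP and whose axes are the flange's). Camera axes: x right, y down, z forward; pixel columns grow to the right and rows downward; lengths in m; the calibration is good to about 2 mm. A picture is of the moment at which its call begins: read the wrist's pose just before it. camera_params takes no time and is no camera call.
A pose or a line that the arm cannot do raises Unreachable and nothing moves.
- finish_job(): hands the job in; it is judged then, once.
The state is a dict: "time_s": time; "joint_pos": joint angles; "qd": joint speeds; "joint_efforts": joint torques, N m; "position": TCP position; "tcp_rot": TCP orientation; "wrist_force": force on the tool from outside, world axes, zero at the start; "ft_torque": the same for the moment, N m; "finger_gap": finger opening in m; "gripper_force": force on a finger pad.
Only numpy, scipy, OpenCV 4.12 (cv2) and the standard library are available. Lean on these libraries where they do the work, as an engineer would, in place of code of your own. Each camera call takes 0.05 s, during which the arm holds its last target. There are 200 camera calls.

TASK

Mix and vent the amber bottle: pick it up, turn it upside down for a moment with its stopper shut, stand it back upright in the grey spill tray and let go of it, without dropping it or knocking it over. Then let the pressure off: take the white stopper, pull it up until it breaks free of its stuck seat, and finish while still holding it still, raised about 5 mm and not pulled right out, with the bottle left standing in the tray. Leave the beaker, the jar and the tip box where they are.

Things in the scene. Friction and masses are not known exactly. Their poses are not given: they have to be found in the camera images.
- bottle: The amber glass bottle (round, with a paper label and a blue band; white stopper), loose, 0.63 to 0.77 kg and another 0.045 kg of stopper. Origin: centre of its underside; z up through the stopper. Body 64 mm in diameter from 0 to 100 mm, shoulder to 124 mm, neck 33 mm in diameter, lip 41 mm in diameter with its top at 143 mm; 175 mm high with the stopper seated. It stands in the tray, in one of three places in a row, the beaker and the jar in the others.
- bottle_mid (a point): Point on the bottle's axis 60 mm above its underside, about its centre of mass: a good height to grip the body (64 mm wide). Same axes as the bottle.
- stopper_grip (a point): Centre of the stopper's upright cylindrical head (white, 30 mm in diameter, 28 mm high, finely ribbed), with the stopper seated 161 mm above the bottle's underside; the head's underside is 4 mm above the bottle's lip. z up along the bottle's axis.
- stopper (a joint): Lift of the stopper out of the neck in m: 0 seated, grows upwards along the bottle's axis, at 0.026 its whole plug would be out of the neck. It sits stuck: it takes a straight pull of about 4.5 N to start it, then about 2 N at 2 mm and 0.6 N from 5 mm on. Below that pull it does not move (it stays shut when the bottle is upside down); the bottle's own weight of at least 6 N keeps the bottle down while the stopper is pulled. Let go, it drops back shut.
- tray: Grey spill tray, fixed, 300 mm (its x) by 460 mm (its y), walls 4 mm thick and 20 mm high, floor top 4 mm above its origin; the origin is the centre of its underside, z up. Yaw up to 0.25 rad either way.
- beaker: Bystander: empty clear glass beaker, 66 mm across its rim, 90 mm high, in the tray, origin at the centre of its underside, at least 120 mm from the bottle's axis.
- jar: Bystander: clear glass jar with a black cap, 54 mm in diameter, 85 mm high, in the tray, origin at the centre of its underside, at least 120 mm from the bottle's axis.
- tipbox: Bystander: pipette tip box, white with a blue lid, 87 by 127 mm, 67 mm high, on the bench to the robot's right of the tray, origin at the centre of its underside.
There are look-alikes about, which are no part of the job. There is more than one size of the bottle; the one meant has the size given above.

How it is judged:
On the way, in this order (a step that is already met when the one before it is completed fails the run):
1. the bottle is turned upside down (its axis more than 115 degrees from upright), its stopper shut (angle between bottle's own z axis and vertical above 2 rad and value of joint stopper below 0.002 m), for 0.2 s.
2. the bottle stands upright on the tray floor, stopper shut, let go and at rest (angle between bottle's own z axis and vertical below 0.08 rad and z of bottle in the frame of tray below 0.007 m and value of joint stopper below 0.002 m and contact force between the fingers and bottle below 0.05 N and linear speed of bottle below 0.02 m/s), for 0.2 s.
At the end, for the whole second after the job is handed in: The fingers hold the stopper 2.5 to 9.5 mm above its seat, still, while the bottle stands at rest on the tray floor, upright within 0.08 rad, carried by the tray (value of joint stopper between 0.0025 and 0.0095 m and contact force between the fingers and stopper above 1 N and velocity of joint stopper below 0.01 m/s and angle between bottle's own z axis and vertical below 0.08 rad and z of bottle in the frame of tray between 0.001 and 0.007 m and x of bottle in the frame of tray between -0.12 and 0.12 m and y of bottle in the frame of tray between -0.2 and 0.2 m and contact force between bottle and tray above 2 N and linear speed of bottle below 0.02 m/s); the arm keeps its last pose, push and grip.
It fails at once if the stopper is pulled right up out of the neck (more than 11.5 mm) (value of joint stopper above 0.0115 m).
It fails at once if the stopper comes loose while the bottle is not upright (value of joint stopper above 0.002 m and angle between bottle's own z axis and vertical above 0.25 rad).
It fails at once if the bottle is dropped or knocked over (contact force between the fingers and bottle below 0.05 N and (z of bottle in the frame of tray above 0.025 m or angle between bottle's own z axis and vertical above 0.5 rad)).
It fails at once if the beaker, the jar or the tip box is moved more than 20 mm or tipped (distance of any of beaker, jar, tipbox from where it was at the start of the episode above 0.02 m or angle between any of beaker, jar's own z axis and vertical above 0.3 rad).
It also fails if it takes over 67 s, if anything falls off the work surface, if the arm or the gripper's body presses on something with over 40 N, if the wrist force passes 120 N, or if a joint passes its speed limit or range.

## Working session

There is one attempt and no reset: what is moved stays moved. The work goes in short steps, each a Python script; the robot and the scene stay as the last script left them, time stands still between calls to the robot, and variables do not carry over. Pictures are saved under pics/ and viewed, at most 10 in all, crops included, and the job is handed in when it is done.

```bash
ls; mkdir -p pics
python3 - <<'E'
from rig import *
import cv2,numpy as np
ims=[]
for n in("scene","side"):
    p,d=camera(n); np.savez(f"pics/{n}.npz",p=p,d=d); cv2.imwrite(f"pics/{n}.png",p[:,:,::-1]); c=camera_params(n); print(n,c)
s=sense(); print(s["time_s"],s["tcp_rot"],s["finger_gap"])
print(camera_params("wrist"))
E
```

```text
pics
scene {'K': array([[483.98504192,   0.        , 278.7248763 ],
       [  0.        , 483.98504192, 214.0666327 ],
       [  0.        ,   0.        ,   1.        ]]), 'position': array([ 1.55609185, -0.01394611,  0.81445405]), 'rotation': array([[-0.14210841,  0.55820091, -0.81744538],
       [ 0.98980223,  0.08834075, -0.11174732],
       [ 0.00983628, -0.82498949, -0.56506247]])}
side {'K': array([[482.35252018,   0.        , 284.88328864],
       [  0.        , 482.35252018, 212.73531741],
       [  0.        ,   0.        ,   1.        ]]), 'position': array([0.43965219, 0.64990743, 0.92562506]), 'rotation': array([[-0.98096373, -0.13231175,  0.14213995],
       [-0.19398325,  0.70151503, -0.6857457 ],
       [-0.0089811 , -0.70026442, -0.71382706]])}
0.1 [[-9.66973686e-01  2.54875954e-01 -3.71707040e-04]
 [ 2.54876215e-01  9.66972212e-01 -1.69005638e-03]
 [-7.13243540e-05 -1.72897933e-03 -9.99998503e-01]] 0.08543611577530694
{'K': array([[302.83228494,   0.        , 281.45234684],
       [  0.        , 302.83228494, 204.29522507],
       [  0.        ,   0.        ,   1.        ]]), 'tool_from_camera': array([[-6.79164757e-04, -9.66058397e-01, -2.58322885e-01,
         6.52154646e-02],
       [ 9.99999416e-01, -8.73324094e-04,  6.36868522e-04,
        -6.48368965e-04],
       [-8.40851783e-04, -2.58322302e-01,  9.66058425e-01,
        -1.17787284e-01],
       [ 0.00000000e+00,  0.00000000e+00,  0.00000000e+00,
         1.00000000e+00]])}
```

View pics/scene.png

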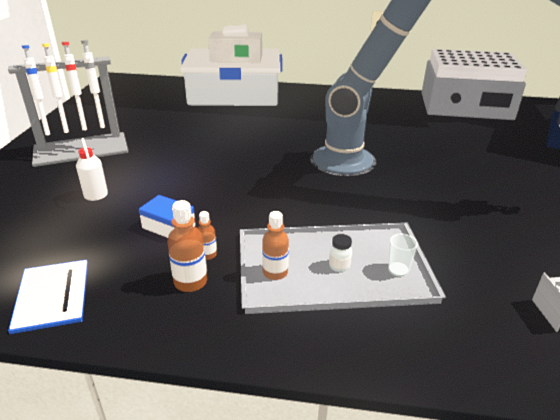

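View pics/side.png

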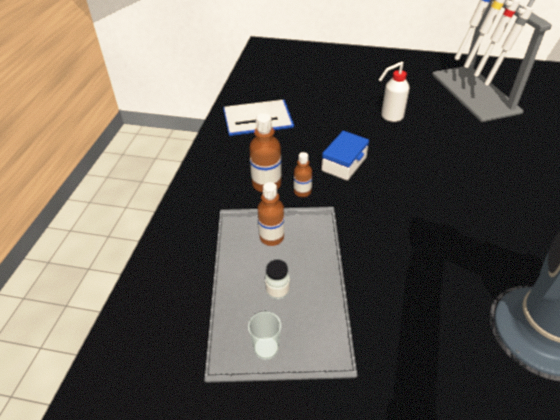

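The scene view shows the target bottle in the tray with its stopper head at about (276,219) and body at (275,255). The jar is at (341,253) and the beaker at (402,255). A larger look-alike bottle (187,250), a small one (207,240) and the tip box (167,215) stand outside the tray. In the side view the stopper is at (269,190), the jar at (277,280) and the beaker at (265,335).

```bash
cat > h.py <<'E'
from rig import *
import cv2,numpy as np
def ray(n,u,v):
    c=camera_params(n); r=c["rotation"]@np.linalg.inv(c["K"])@[u,v,1]; return c["position"],r
def onplane(n,u,v,z):
    o,r=ray(n,u,v); return o+r*(z-o[2])/r[2]
def tri(uv1,uv2):
    A=[];b=[]
    for n,uv in(("scene",uv1),("side",uv2)):
        o,r=ray(n,*uv); r=r/np.linalg.norm(r); P=np.eye(3)-np.outer(r,r); A.append(P); b.append(P@o)
    return np.linalg.lstsq(np.vstack(A),np.hstack(b),rcond=None)[0]
E
python3 - <<'E'
from h import *
boxes={"scene":(258,205,294,235),"side":(255,178,285,202)}
c={}
for n,(a,b,e,f) in boxes.items():
    d=np.load(f"pics/{n}.npz"); p=d["p"].astype(int); dep=d["d"]
    m=((p.min(2)>110)&(p.max(2)-p.min(2)<60)).astype(np.uint8)[b:f,a:e]
    k,l,st,ce=cv2.connectedComponentsWithStats(m); print(n,[(s.tolist(),q.round(1).tolist()) for s,q in zip(st[1:],ce[1:]) if s[4]>20])
    i=1+np.argmax(st[1:,4]); x,y,w,h,_=st[i]
    c[n]=(a+x+w/2-.5,b+y+h/2-.5); print(n,c[n],onplane(n,*c[n],.165),w,h)
    # amber points by depth
    am=(p[...,0]>90)&(p[...,0]>p[...,2]*2)&(dep>0)
    hsv=am.astype(np.uint8); k,l,st,ce=cv2.connectedComponentsWithStats(hsv)
    print([(s.tolist()) for s in st[1:] if s[4]>60])
print("tri",tri(c["scene"],c["side"]))
# tray corners (rim top z=.02)
for n,cs in {"scene":[(240,228),(410,226),(437,300),(245,307)],"side":[(221,209),(334,209),(355,375),(207,376)]}.items():
    for q in cs: print(n,q,onplane(n,*q,.02).round(3))
# jar cap, beaker rim, large bottle stopper & small stopper, tipbox
print("jar",onplane("scene",342,243,.087),onplane("side",277,270,.087))
print("beaker",onplane("scene",403,241,.094),onplane("side",265,326,.094))
print("big",tri((181,213),(264,125)),"small",tri((204,217),(304,159)),"tip",tri((167,209),(346,147)))
E
```

```text
scene [([11, 6, 14, 18, 214], [17.4, 14.0]), ([0, 23, 10, 7, 60], [4.1, 25.7]), ([25, 22, 11, 8, 76], [30.7, 25.2])]
scene (np.float64(275.5), np.float64(219.5)) [ 0.63997426 -0.14663297  0.165     ] 14 18
[[168, 217, 48, 44, 1373], [263, 223, 25, 33, 602], [263, 270, 24, 9, 114], [173, 274, 34, 18, 284]]
side [([0, 0, 25, 22, 330], [13.0, 8.5])]
side (np.float64(267.0), np.float64(188.5)) [ 0.64727879 -0.15051519  0.165     ] 25 22
[[491, 1, 12, 8, 62], [393, 70, 14, 12, 124], [250, 129, 30, 37, 829], [294, 161, 18, 20, 257], [258, 194, 26, 32, 583], [261, 237, 22, 9, 83]]
tri [ 0.64609067 -0.14579208  0.16939776]
scene (240, 228) [ 0.492 -0.268  0.02 ]
scene (410, 226) [0.408 0.203 0.02 ]
scene (437, 300) [0.698 0.241 0.02 ]
scene (245, 307) [ 0.788 -0.194  0.02 ]
side (221, 209) [ 0.789 -0.202  0.02 ]
side (334, 209) [ 0.495 -0.258  0.02 ]
side (355, 375) [0.397 0.195 0.02 ]
side (207, 376) [0.684 0.252 0.02 ]
jar [0.60372158 0.01327086 0.087     ] [0.58959169 0.01917021 0.087     ]
beaker [0.58173982 0.1604995  0.094     ] [0.58317521 0.1639227  0.094     ]
big [ 0.69837169 -0.3514902   0.19888008] small [ 0.58963199 -0.33518912  0.11549958] tip [ 0.48978626 -0.4742847   0.06108709]
```

```bash
cat >> h.py <<'E'
B=np.array([.641,-.147])
def R(psi,t,cam=1):
    z=np.array([np.cos(psi)*np.cos(t),np.sin(psi)*np.cos(t),-np.sin(t)])
    y=cam*np.array([np.sin(psi),-np.cos(psi),0]); return np.c_[np.cross(y,z),y,z]
def pose(P,psi,t,cam=1):   # TCP pose with grasp point at P
    r=R(psi,t,cam); return np.asarray(P,float)-.006*r[:,2],r
E
python3 - <<'E'
from h import *
t0=sense()["time_s"]
for z in(.08,.35):
  for t in(0,.2,.35,.5):
    for psi in(-.9,-.6,-.3,0,.3):
      for cam in(1,-1):
        q=inverse_kinematics(*pose([*B,z],psi,t,cam))
        if q is not None: print(z,t,psi,cam,np.round(q,2))
print(sense()["time_s"]-t0)
E
```

```text
0.08 0 -0.9 1 [-0.31  0.98  0.06  2.15  1.97  1.52  1.56]
0.08 0 -0.9 -1 [-0.82  1.19  0.69  2.18  1.85  0.97 -1.83]
0.08 0 -0.6 1 [-0.28  1.    0.16  2.29  2.36  1.58  1.37]
0.08 0 -0.6 -1 [-0.15  0.99  0.01  2.28  2.4   1.66 -1.66]
0.08 0 -0.3 1 [-0.2   1.05  0.29  2.36  2.79  1.72  1.25]
0.08 0 -0.3 -1 [ 0.75  1.22 -0.78  2.31  3.23  1.76 -0.83]
0.08 0 0 1 [-0.6   1.65  1.08  2.37  2.8   1.84  0.29]
0.08 0 0 -1 [ 0.79  1.1  -0.57  2.3   3.58  1.5  -1.04]
0.08 0 0.3 1 [0.03 1.1  0.52 2.24 3.7  1.94 1.26]
0.08 0 0.3 -1 [ 1.04  1.13 -0.67  2.19  4.03  1.12 -1.15]
0.08 0.2 -0.9 1 [-0.3   0.86  0.07  2.18  1.96  1.28  1.65]
0.08 0.2 -0.9 -1 [-0.78  1.03  0.68  2.2   1.94  0.82 -1.75]
0.08 0.2 -0.6 1 [-0.23  0.86  0.12  2.32  2.41  1.33  1.48]
0.08 0.2 -0.6 -1 [-0.21  0.86  0.1   2.32  2.41  1.34 -1.64]
0.08 0.2 -0.3 1 [-0.11  0.87  0.2   2.39  2.9   1.44  1.39]
0.08 0.2 -0.3 -1 [ 0.4   0.89 -0.4   2.36  2.94  1.5  -1.28]
0.08 0.2 0 1 [-0.55  1.42  1.09  2.4   3.19  1.74  0.49]
0.08 0.2 0 -1 [ 0.9   1.02 -0.73  2.32  3.41  1.21 -0.96]
0.08 0.2 0.3 1 [-0.24  1.19  0.9   2.29  3.65  1.9  
[... 2698 characters left out ...]
11  0.12  0.19  2.27  2.71  0.49  1.86]
0.35 0.35 -0.3 -1 [-0.93  0.2   1.14  2.31  3.08  0.46 -1.72]
0.35 0.35 0 1 [ 1.26  0.32 -1.14  2.2   3.23  0.39  1.81]
0.35 0.35 0 -1 [ 1.26  0.32 -1.14  2.2   3.23  0.39 -1.33]
0.35 0.5 -0.9 1 [-0.13  0.22 -0.07  2.02  1.42  0.92  2.64]
0.35 0.5 -0.9 -1 [-0.87  0.27  0.82  2.06  1.31  0.69 -0.45]
0.35 0.5 -0.6 1 [-0.12  0.13  0.04  2.14  1.69  0.59  2.62]
0.35 0.5 -0.6 -1 [-0.87  0.16  0.89  2.17  1.71  0.45 -0.58]
0.35 0.5 -0.3 1 [-0.19  0.08  0.29  2.2   2.42  0.26  2.16]
0.35 0.5 -0.3 -1 [ 0.82  0.16 -0.8   2.15  2.16  0.36 -0.65]
0.35 0.5 0 1 [ 0.83  0.15 -0.61  2.14  3.88  0.23  1.03]
0.35 0.5 0 -1 [ 0.83  0.15 -0.61  2.14  3.88  0.23 -2.11]
0.0
```

Run:
```python
from h import *
from scipy.optimize import least_squares
for n in("scene","side"):
    d=np.load(f"pics/{n}.npz"); dep=d["d"]; c=camera_params(n)
    v,u=np.nonzero(dep>0); X=np.c_[u,v,np.ones(len(u))]@np.linalg.inv(c["K"]).T*dep[v,u][:,None]@c["rotation"].T+c["position"]
    k=(np.hypot(*(X[:,:2]-B).T)<.06)&(X[:,2]>.03)&(X[:,2]<.095); P=X[k]
    f=least_squares(lambda a:np.hypot(*(P[:,:2]-a[:2]).T)-.032,B,loss="soft_l1",f_scale=.002)
    k2=(np.hypot(*(X[:,:2]-B).T)<.05)&(X[:,2]>.15)
    print(n,len(P),f.x,abs(f.fun).mean(), "top z",X[k2][:,2].max(),X[k2].mean(0))
high=pose([*B,.35],-.3,.2)
q=inverse_kinematics(*high); print(np.round(q,2))
movep(*high); print(sense()["position"],sense()["wrist_force"])
for z in(.25,.072): print(np.round(inverse_kinematics(*pose([*B,z],-.3,.2)),2))
```

```text
scene 549 [ 0.6416808 -0.1475699] 0.0010779710874770476 top z 0.18226651040216613 [ 0.64916311 -0.14653086  0.17103537]
side 477 [ 0.64158354 -0.14675049] 0.0010117520910692664 top z 0.18142154333049854 [ 0.64005943 -0.14071881  0.17087079]
[-0.04  0.18  0.11  2.33  2.81  0.76  1.75]
[ 0.6357134  -0.14473008  0.35135382] [-0.45409254 -0.43820639 -1.68556091]
[-0.02  0.41  0.09  2.4   2.88  1.03  1.62]
[-0.02  0.88  0.1   2.38  2.9   1.46  1.47]
```

```bash
sed -i 's/^B=.*/B=np.array([.6416,-.1472])/' h.py
python3 - <<'E'
from h import *
C=B+.004*np.array([np.cos(-.3),np.sin(-.3)])
r=move_l(*pose([*C,.22],-.3,.2),feed=.15); 
r=move_l(pose([*C,.072],-.3,.2)[0],feed=.08,until_force=8); s=sense(); print(r,s["position"],s["wrist_force"],s["time_s"])
p,d=camera("scene"); cv2.imwrite("pics/s2.png",cv2.resize(p[150:330,180:460,::-1],None,fx=2.5,fy=2.5))
if not r:
    command_gripper(.03,80); s=sense(); print(s["finger_gap"],s["gripper_force"],s["wrist_force"])
E
```

```text
False [ 0.63991184 -0.14665253  0.07374448] [-0.49038035  0.43215722  0.0467275 ] 6.375
0.06219422871266561 85.37882566452026 [-4.58005411 -1.8860559   4.25755922]
```

View pics/s2.png

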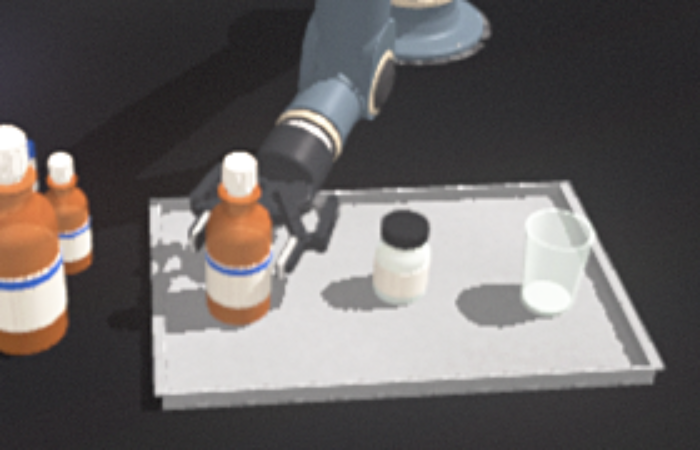

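The view shows the bottle upright between the open fingers at about (240,250) in the crop, with the jar and beaker untouched. It is now gripped, so next I lift, invert and return.

Run:
```python
from h import *
s=sense(); p0=s["position"]; np.save("pics/p0.npy",np.r_[p0,s["tcp_rot"].ravel()])
move_l(p0+[0,0,.30],feed=.12); s=sense(); print(s["wrist_force"],s["finger_gap"],np.round(s["joint_pos"],2))
q=np.array(s["joint_pos"]); 
for a in(-1,-2,-2.9): 
    g=q.copy(); g[6]+=a; move_joints(g)
sleep(.4); p,_=camera("scene"); cv2.imwrite("pics/s3.png",p[:,:,::-1])
s=sense(); print(s["wrist_force"],s["finger_gap"],s["time_s"],s["position"])
```

```text
[ 0.30915186  0.23739148 -7.11547868] 0.06203310525781332 [-0.03  0.14  0.11  2.3   2.79  0.69  1.78]
[ 0.88303748  0.614639   -7.90725453] 0.062255879605114195 12.6167 [ 0.63915101 -0.14726755  0.37305382]
```

View pics/s3.png

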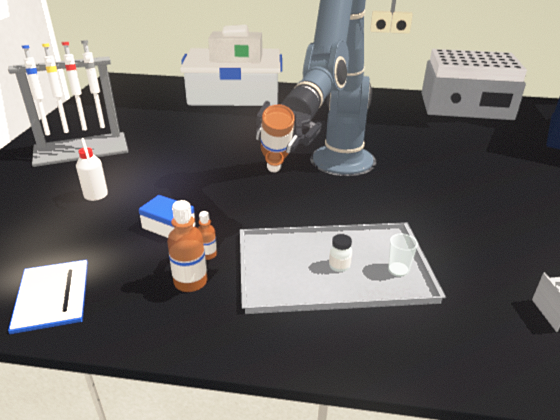

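The bottle is held upside down at about (275,140), its stopper shut at (273,167). The tray spot is clear. Next I roll it back, look, and lower it.

Run:
```python
from h import *
q=np.array(sense()["joint_pos"])
for a in(.9,1.9,2.9):
    g=q.copy(); g[6]+=a; move_joints(g)
z=np.load("pics/p0.npy"); p0=z[:3]; Rr=z[3:].reshape(3,3)
move_l(p0+[0,0,.29],Rr)
move_l(p0+[0,0,.03],feed=.12); sleep(.2)
p,_=camera("scene"); cv2.imwrite("pics/s4.png",cv2.resize(p[170:320,220:360,::-1],None,fx=4,fy=4))
s=sense(); print(s["wrist_force"],s["finger_gap"],s["time_s"],s["position"]-p0)
```

```text
[-0.03897147 -0.55002133 -7.68867226] 0.061631598435531426 18.1833 [6.64616925e-05 2.45660645e-05 3.03454463e-02]
```

View pics/s4.png

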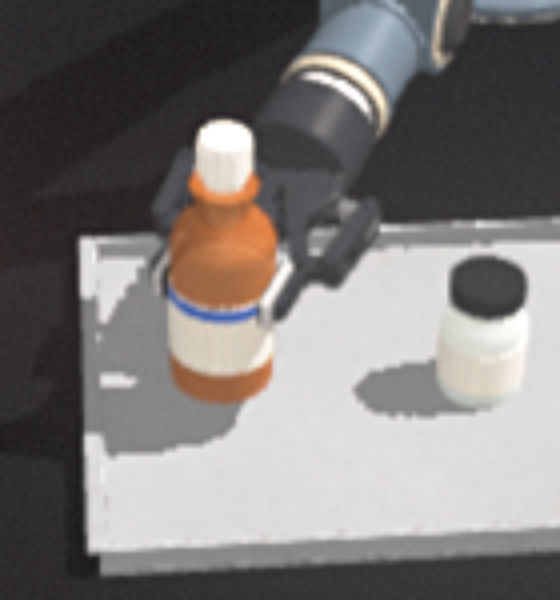

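The bottle hangs upright about 30 mm over its old spot, with the stopper at (224,155) and the base at (222,385). It shows no visible tilt, so I lower and release it.

Run:
```python
from h import *
p0=np.load("pics/p0.npy")[:3]
r=move_l(p0+[0,0,.004],feed=.05,until_force=4); print(r)
if not r: r=move_l(p0-[0,0,.005],feed=.015,until_force=4)
s=sense(); print(r,s["position"]-p0,s["wrist_force"])
command_gripper(.085); sleep(.5); s=sense(); print(s["finger_gap"],s["wrist_force"])
r=move_l(s["position"]+[0,0,.2],feed=.08,until_force=6); s=sense(); print(r,s["position"],s["wrist_force"],s["time_s"])
c,d=camera("scene"); cv2.imwrite("pics/s5.png",cv2.resize(c[150:330,180:460,::-1],None,fx=2.5,fy=2.5)); np.savez("pics/s5.npz",p=c,d=d)
```

```text
False
True [ 7.82591273e-05 -1.39683120e-04 -8.53087900e-05] [-1.81216291  1.56563342  6.52126661]
0.08497108637932332 [-0.06217602  0.43643266  0.9205927 ]
False [ 0.63774456 -0.14692768  0.2695624 ] [-0.06465873  0.83266293 -0.84773475] 22.775
```

View pics/s5.png

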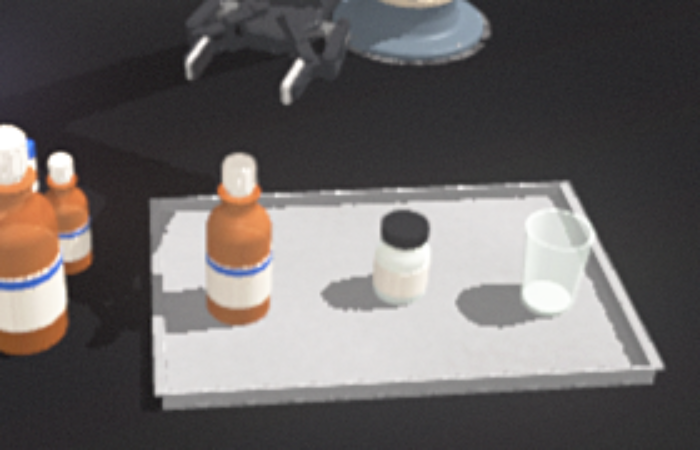

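Run:
```python
from h import *
from scipy.optimize import least_squares
fs=[]
for n in("scene","side"):
    if n=="scene": dep=np.load("pics/s5.npz")["d"]
    else: dep=camera("side")[1]
    c=camera_params(n)
    v,u=np.nonzero(dep>0); X=np.c_[u,v,np.ones(len(u))]@np.linalg.inv(c["K"]).T*dep[v,u][:,None]@c["rotation"].T+c["position"]
    for z0,z1,r in((.03,.095,.032),(.155,.174,.015)):
        P=X[(np.hypot(*(X[:,:2]-B).T)<.05)&(X[:,2]>z0)&(X[:,2]<z1)]
        f=least_squares(lambda a:np.hypot(*(P[:,:2]-a[:2]).T)-r,B,loss="soft_l1",f_scale=.002); print(n,r,len(P),f.x,abs(f.fun).mean())
        if r>.02: fs.append(f.x)
C=np.mean(fs,0); print(C)
D=C+.002*np.array([np.cos(.3),-np.sin(.3)])
z=.1665
r=move_l(*pose([*D,z+.03],-.3,.2),feed=.1)
if not r: r=move_l(pose([*D,z],-.3,.2)[0],feed=.04,until_force=5)
s=sense(); print(r,s["position"]-pose([*D,z],-.3,.2)[0],s["time_s"])
p,_=camera("scene"); cv2.imwrite("pics/s6.png",cv2.resize(p[180:300,220:360,::-1],None,fx=5,fy=5))
```

```text
scene 0.032 543 [ 0.6422789  -0.14741927] 0.0010564500353269918
scene 0.015 82 [ 0.64244051 -0.14778256] 0.0012231182527898
side 0.032 471 [ 0.64222567 -0.14681737] 0.0010215078028093254
side 0.015 79 [ 0.64212422 -0.14705396] 0.0009421039055732209
[ 0.64225229 -0.14711832]
False [ 2.61488258e-05 -6.58682813e-05  6.63475878e-05] 24.65
```

View pics/s6.png

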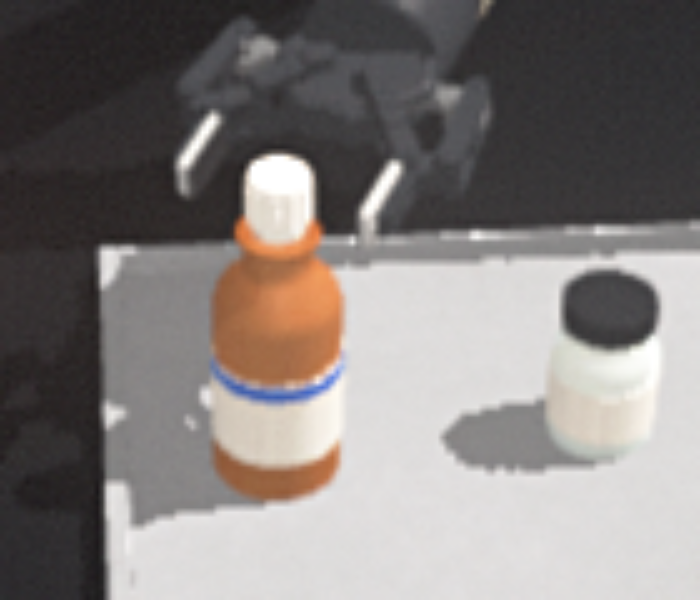

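The open fingers straddle the stopper head at (280,195), with pads at about (197,150) and (380,200) in the crop. Next I close on it gently.

Run:
```python
from h import *
command_gripper(.015,35); sleep(.3); s=sense(); g=s["position"]; np.save("pics/g.npy",g)
f0=s["wrist_force"]; print(s["finger_gap"],s["gripper_force"],f0,g)
for dz in(.001,.002,.003,.004,.005,.0055):
    move_l(g+[0,0,dz],feed=.004); s=sense(); print(dz,s["position"][2]-g[2],(s["wrist_force"]-f0).round(2),round(s["finger_gap"],4))
sleep(.5); s=sense(); print(s["position"]-g,s["wrist_force"]-f0,s["time_s"])
p,d=camera("scene"); cv2.imwrite("pics/s7.png",cv2.resize(p[180:300,220:360,::-1],None,fx=5,fy=5))
```

```text
0.028963203633539863 34.5622444152832 [-1.40658605 -1.37591828  0.62884176] [ 0.63850589 -0.14636865  0.16793495]
0.001 0.00010240814457734837 [ 1.29  0.09 -4.52] 0.029
0.002 0.0007803016636246662 [ 2.26  0.97 -8.52] 0.0289
0.003 0.0029904244621883624 [ 0.88  1.99 -8.36] 0.0294
0.004 0.004054221081434134 [ 1.36  1.58 -8.33] 0.029
0.005 0.005046916503747889 [ 1.84  1.52 -8.02] 0.029
0.0055 0.005519072287507032 [ 1.3   0.87 -7.72] 0.0287
[-2.43219397e-05  7.08809667e-06  5.46966681e-03] [ 1.91761029  2.36522531 -7.50577795] 28.4
```

View pics/s7.png

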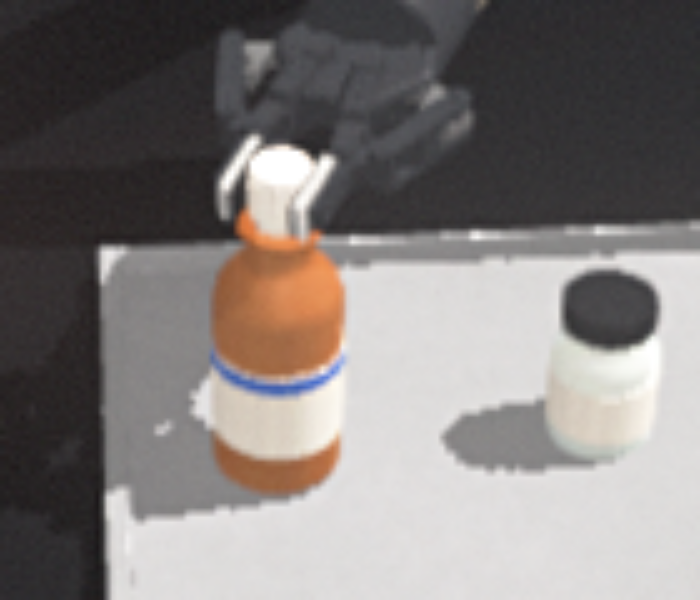

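Run:
```python
import cv2,numpy as np
a,b=[cv2.resize(cv2.imread(f"pics/{n}.png",0),None,fx=.2,fy=.2,interpolation=cv2.INTER_AREA).astype(np.float32) for n in("s6","s7")]
def sh(x0,y0,x1,y1):
    T=cv2.resize(a[y0:y1,x0:x1],None,fx=10,fy=10,interpolation=cv2.INTER_CUBIC)
    m=3; S=cv2.resize(b[y0-m:y1+m,x0-m:x1+m],None,fx=10,fy=10,interpolation=cv2.INTER_CUBIC)
    r=cv2.matchTemplate(S,T,cv2.TM_CCOEFF_NORMED); _,v,_,l=cv2.minMaxLoc(r); return (l[0]/10-m,l[1]/10-m,v)
print("stopper top",sh(49,28,62,38)); print("shoulder",sh(44,50,67,70)); print("label/base",sh(40,72,70,103)); print("jar",sh(108,52,134,94))
```

```text
stopper top (-2.8, -3.0, 0.8953683972358704)
shoulder (0.0, -1.2, 0.9808474183082581)
label/base (0.20000000000000018, -1.3, 0.9468064308166504)
jar (0.0, 0.0, 0.9997318983078003)
```

Run:
```python
from h import *
w,wd=camera("wrist"); p,_=camera("side"); s=camera("scene")[0]
a=cv2.resize(w[:,100:480,::-1],(500,553)); b=cv2.resize(p[165:265,225:315,::-1],(300,333)); c=cv2.resize(s[195:285,240:315,::-1],(300,267))
im=np.zeros((600,800,3),np.uint8); im[:553,:500]=a; im[:333,500:]=b; im[333:600,500:]=c; cv2.imwrite("pics/s8.png",im)
q=sense(); print(q["wrist_force"],q["gripper_force"],q["ft_torque"],q["finger_gap"])
```

```text
[-0.07637703 -0.55177632 -7.12577456] 34.50660467147827 [ 0.76790634  2.47165922 -0.01412568] 0.028940278784870984
```

View pics/s8.png

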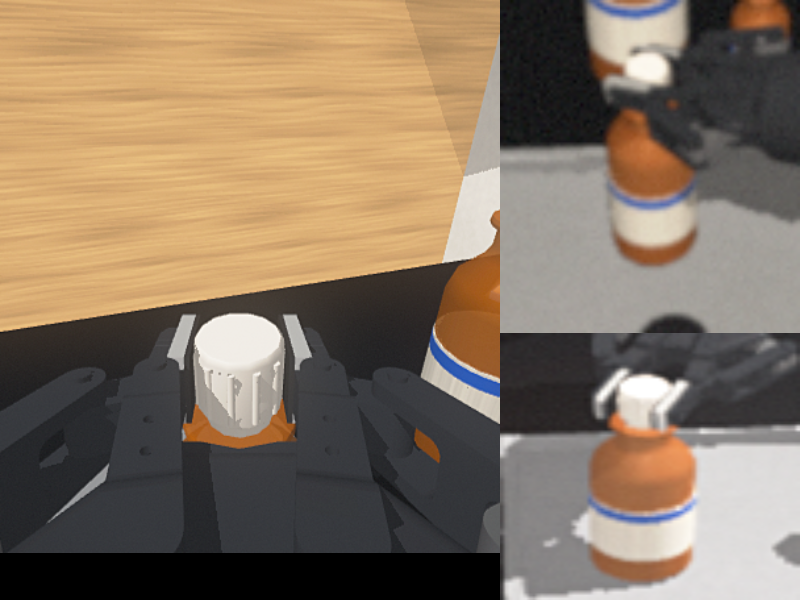

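The wrist view shows the head at (238,375) between the pads. The shoulder and label have risen about 1.25 px in the scene camera, roughly 3.6 mm, and the wrist carries about 7 N. So the whole bottle has come up, still upright, with the fingers probably catching the lip. I'll set it down, release, and regrip higher with a level tool.

Run:
```python
from h import *
g=np.load("pics/g.npy")
r=move_l(g+[0,0,-.0005],feed=.008,until_force=6); sleep(.3); s=sense(); print(r,s["position"]-g,s["wrist_force"])
command_gripper(.085); sleep(.4); s=sense(); print(s["wrist_force"])
move_l(s["position"]+[0,0,.05],feed=.1)
from scipy.optimize import least_squares
fs=[]
for n in("scene","side"):
    dep=camera(n)[1]; c=camera_params(n)
    v,u=np.nonzero(dep>0); X=np.c_[u,v,np.ones(len(u))]@np.linalg.inv(c["K"]).T*dep[v,u][:,None]@c["rotation"].T+c["position"]
    for z0,z1,rr in((.03,.095,.032),(.155,.174,.015)):
        P=X[(np.hypot(*(X[:,:2]-B).T)<.05)&(X[:,2]>z0)&(X[:,2]<z1)]
        f=least_squares(lambda a:np.hypot(*(P[:,:2]-a[:2]).T)-rr,B,loss="soft_l1",f_scale=.002); print(n,rr,len(P),f.x,abs(f.fun).mean())
        if rr>.02: fs.append(f.x)
C=np.mean(fs,0); np.save("pics/C.npy",C)
for t in(0,.1,.2):
    q=inverse_kinematics(*pose([*C,.172],-.3,t)); print(t,None if q is None else np.round(q,2))
print(sense()["time_s"])
```

```text
False [ 1.76822679e-04 -1.65004764e-04  4.88641918e-05] [ 0.00830472 -0.75917712 -2.00798811]
[0.08309362 0.25225123 0.16626909]
scene 0.032 540 [ 0.64254179 -0.14739324] 0.0010657115227429518
scene 0.015 82 [ 0.64244201 -0.14759716] 0.0009406757096045485
side 0.032 474 [ 0.64243876 -0.14664302] 0.0009904013687663203
side 0.015 12 [ 0.64221154 -0.14698987] 0.0006717843084833681
0 [0.03 0.76 0.04 2.41 2.89 1.59 1.54]
0.1 [0.02 0.69 0.04 2.41 2.9  1.42 1.56]
0.2 [0.02 0.61 0.05 2.41 2.9  1.24 1.57]
31.5333
```

Run:
```python
from h import *
C=np.load("pics/C.npy"); D=C+.001*np.array([np.cos(.3),-np.sin(.3)]); z=.173
move_l(*pose([*D,z+.03],-.3,0),feed=.1)
r=move_l(pose([*D,z],-.3,0)[0],feed=.06,until_force=5); sleep(.2); fa=sense()["wrist_force"]
base=camera("scene")[0]; np.save("pics/base.npy",base)
command_gripper(.015,25); sleep(.3); s=sense(); g=s["position"]; np.save("pics/g.npy",g)
f0=s["wrist_force"]; print(r,s["finger_gap"],s["gripper_force"],fa,f0,g)
for dz in(.0005,.001,.0015,.002,.0025,.003):
    move_l(g+[0,0,dz],feed=.004); s=sense(); f=s["wrist_force"]-fa; print(dz,s["position"][2]-g[2],f.round(2),round(s["finger_gap"],4))
np.save("pics/now.npy",camera("scene")[0]); print(s["time_s"])
a,b=[cv2.cvtColor(np.load(f"pics/{n}.npy"),cv2.COLOR_RGB2GRAY).astype(np.float32)[180:300,220:360] for n in("base","now")]
def sh(x0,y0,x1,y1,m=3):
    T=cv2.resize(a[y0:y1,x0:x1],None,fx=10,fy=10,interpolation=cv2.INTER_CUBIC)
    S=cv2.resize(b[y0-m:y1+m,x0-m:x1+m],None,fx=10,fy=10,interpolation=cv2.INTER_CUBIC)
    _,v,_,l=cv2.minMaxLoc(cv2.matchTemplate(S,T,cv2.TM_CCOEFF_NORMED)); return l[0]/10-m,l[1]/10-m,v
print(sh(44,50,67,70),sh(40,72,70,103))
```

```text
False 0.028994714159340965 25.32981187105179 [-0.16793004  0.28621066  0.25914826] [-1.61900504 -1.25399895  1.88525177] [ 0.63765053 -0.14583152  0.17311636]
0.0005 1.1802639967556372e-05 [-0.75 -1.   -1.3 ] 0.029
0.001 9.947386692066296e-05 [ 0.76 -2.85 -4.74] 0.0289
0.0015 0.0004071833946632242 [ 1.2  -0.23 -7.4 ] 0.029
0.002 0.0015932954783049458 [-0.25 -0.97 -7.18] 0.0289
0.0025 0.0025171223888668937 [ 0.47 -0.93 -8.21] 0.0293
0.003 0.0030551282977693828 [-0.19 -2.13 -7.39] 0.029
35.4583
(0.2999999999999998, -0.7000000000000002, 0.9875571727752686) (0.10000000000000009, -0.6000000000000001, 0.9736008048057556)
```

```bash
cat >> h.py <<'E'
def edges(img):
    """sub-pixel rows: top of stopper head, shoulder/label border, blue band, base of label (centre columns)"""
    I=img.astype(float)[195:285,271:279].mean(1); W=I.min(1); rb=I[:,0]-I[:,2]
    def cross(s,th,lo,hi,up):
        for i in range(lo,hi):
            a,b=s[i],s[i+1]
            if (a<th<=b) if up else (a>th>=b): return round(195+i+(th-a)/(b-a),2)
    k=int(np.argmin(rb[35:80]))+35
    return cross(W,100,0,40,True),cross(rb,60,10,40,True),cross(rb,0,30,85,False),cross(rb,60,k,88,True)
E
python3 - <<'E'
from h import *
print(edges(np.load("pics/base.npy")),edges(np.load("pics/now.npy")))
g=np.load("pics/g.npy"); s=sense(); print(s["position"]-g,s["wrist_force"])
for i in range(3):
    sleep(.5); im=camera("scene")[0]; s=sense(); print(edges(im),s["wrist_force"].round(2),s["position"]-g)
np.save("pics/now.npy",im)
E
```

```text
(np.float64(210.3), np.float64(227.94), np.float64(257.16), np.float64(273.21)) (np.float64(206.35), np.float64(227.02), np.float64(256.49), np.float64(272.54))
[ 1.66850638e-05 -6.64843147e-06  3.03275398e-03] [-0.10365055  0.02035016 -9.18298034]
(np.float64(206.8), np.float64(227.04), np.float64(256.49), np.float64(272.54)) [-0.14 -0.04 -6.84] [1.02535718e-05 6.36936773e-06 2.99129226e-03]
(np.float64(206.78), np.float64(227.06), np.float64(256.48), np.float64(272.54)) [ 0.17 -0.73 -8.28] [7.82484834e-06 2.74421462e-05 2.99538143e-03]
(np.float64(206.82), np.float64(227.04), np.float64(256.49), np.float64(272.53)) [-0.64 -0.23 -7.08] [1.90308418e-05 3.43480043e-05 3.00294889e-03]
```

Run:
```python
from h import *
for n in("base","now"):
    I=np.load(f"pics/{n}.npy").astype(int)[200:240,265:288]
    print(n); print("\n".join(f"{200+r} "+" ".join(f"{v:3d}" for v in I[r].min(1)) for r in range(0,34)))
```

```text
base
200  75  78  78  72  70  65  65  63  65  61  52  53  59  61  65  76  82  82  86  90  82  86  83
201  75  58  61  57  56  60  60  61  66  58  52  51  58  59  63  71  78  76  77  78  79  79  82
202  92  55  53  48  50  58  59  68  65  61  49  50  59  61  61  66  64  65  65  63  70  66  74
203  81  51  49  49  54  56  59  65  68  61  51  56  59  59  60  61  61  59  59  64  65  60  64
204  65  54  58  56  60  58  61  66  66  61  58  60  57  62  61  61  62  61  64  60  60  62  60
205  64  61  61  62  62  61  63  67  66  59  60  61  66  60  63  62  59  63  64  60  64  58  67
206  67  69  70  68  67  63  70  65  67  61  60  62  66  64  61  66  66  65  66  65  63  60  62
207  65  73  74  73  66  65  65  64  62  64  62  62  58  59  58  65  65  62  63  62  63  64  64
208  61  60  59  61  55  52  56  54  57  60  55  51  56  52  50  60  57  60  60  58  63  59  63
209  60  52  48  49  49  48  47  42  35  36  36  37  36  41  48  51  53  53  54  57  56  54  62
210  48  41  43  39  39  36  30  40  59  75  79  83  67  42  39  39  48  50  54  54  53  54  50
211  45  42  40  39  33  46  81 139 201
[... 4736 characters left out ...]
 100  67  69  57  44  49  52
227  43  42  50  56  62  65  98 137 169 192 195 195 183 187 157 103  73  69  70  73  82 121 134
228 105 102 103  80  65  68  79  88 104 139 148 147 130 129 101  81  75  72  89 108 122 160 168
229 142 145 138 112  73  64  75  78  79  86  89  88  88  88  85  79  74  76 114 137 137 140 141
230 144 143 131 105  69  62  61  71  75  77  79  82  82  80  79  72  67  76 119 139 137 138 138
231 138 126  98  72  59  60  64  66  70  69  71  73  71  71  71  66  68  74  94 119 130 136 134
232 123  93  69  57  58  64  66  69  69  69  67  71  70  71  72  69  71  76  81  87 101 120 132
233  89  65  58  58  62  62  65  67  69  70  74  72  72  71  72  70  79  80  85  86  84 104 167
```

Run:
```python
from h import *
g=np.load("pics/g.npy")
def st(t):
    s=sense(); print(t,(s["position"]-g).round(4),s["wrist_force"].round(2),s["ft_torque"].round(3),round(s["time_s"],2))
move_l(g+[0,0,.0055],feed=.01); st("up")
for k in range(3):
    move_l(g+[0,0,.0035],feed=.3); move_l(g+[0,0,.006],feed=.3); st("shake")
move_l(g+[0,0,.0055],feed=.05); sleep(.2); st("end")
im=camera("scene")[0]; print(edges(np.load("pics/base.npy"))[1:],edges(im)[1:])
```

```text
up [ 0.     -0.      0.0057] [ 0.32  0.68 -7.95] [ 0.68   2.481 -0.003] 37.56
shake [ 0.     -0.      0.0063] [ 0.73  0.1  -8.37] [ 0.8    2.472 -0.011] 38.06
shake [ 0.     -0.      0.0063] [-0.12  0.51 -6.83] [0.77  2.397 0.031] 38.56
shake [ 0.     -0.      0.0063] [ 0.13 -0.66 -7.22] [0.796 2.384 0.067] 39.06
end [-0.      0.      0.0055] [ 0.34 -0.62 -7.8 ] [ 0.791  2.492 -0.017] 39.51
(np.float64(227.94), np.float64(257.16), np.float64(273.21)) (np.float64(226.19), np.float64(255.81), np.float64(271.61))
```

Run:
```python
from h import *
w,d=camera("wrist"); np.savez("pics/w9.npz",w=w,d=d); s=camera("side")[0]
a=cv2.resize(w[225:375,205:355,::-1],(480,480),interpolation=cv2.INTER_CUBIC); b=cv2.resize(s[170:230,245:305,::-1],(320,320),interpolation=cv2.INTER_CUBIC)
c=cv2.resize(camera("scene")[0][200:245,255:300,::-1],(280,280),interpolation=cv2.INTER_CUBIC)
im=np.zeros((600,800,3),np.uint8); im[:480,:480]=a; im[:320,480:]=b; im[320:,480:760]=c; cv2.imwrite("pics/s9.png",im)
```

```text
(no output)
```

View pics/s9.png

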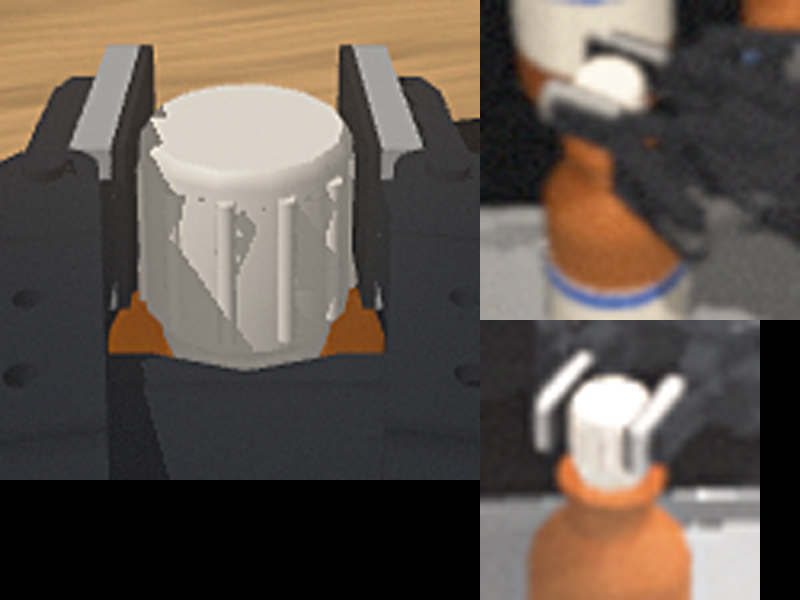

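Run:
```python
from h import *
f=np.load("pics/w9.npz"); w=f["w"].astype(int); d=f["d"]; c=camera_params("wrist"); T=c["tool_from_camera"]
v,u=np.nonzero(d>0); X=np.c_[u,v,np.ones(len(u))]@np.linalg.inv(c["K"]).T*d[v,u][:,None]@T[:3,:3].T+T[:3,3]
X*=1000; rgb=w[v,u]
near=(abs(X[:,0])<60)&(abs(X[:,1])<60)&(X[:,2]<60)&(X[:,2]>-60)
am=near&(rgb[:,0]>90)&(rgb[:,0]>2*rgb[:,2]); wh=near&(rgb.min(1)>150)&(abs(X[:,1])<16)
for n,m in(("amber",am),("white",wh)):
    P=X[m]; print(n,len(P),"x pct",np.percentile(P[:,0],[1,10,50,90,99]).round(1),"y",np.percentile(P[:,1],[1,50,99]).round(1),"z",np.percentile(P[:,2],[1,50,99]).round(1))
for y0 in(-20,-18,-16,16,18,20):
    P=X[am&(abs(X[:,1]-y0)<1)]; print(y0,len(P),P[:,0].max().round(1) if len(P) else 0, P[:,2].round(0)[:5])
dk=near&(rgb.max(1)<90)
for a,b in((-60,-45),(-45,-30),(-30,-15),(-15,0),(0,12),(12,30)):
    P=X[dk&(X[:,2]>a)&(X[:,2]<b)]; print("dark z",a,b,len(P),"x",np.percentile(P[:,0],[1,99]).round(1) if len(P) else 0, "inner |y|",np.percentile(abs(P[:,1]),[1,5]).round(1) if len(P) else 0)
```

```text
amber 463 x pct [-27.7 -26.9 -26.4 -25.8 -25.2] y [-18.9  12.2  20.1] z [-2.2  3.2 12.7]
white 2636 x pct [-15.1  -7.4   5.6   6.3   6.9] y [-11.9   0.1  12.7] z [-11.8  -6.6  15.8]
-20 4 -27.8 [7. 6. 5. 4.]
-18 47 -25.7 [8. 8. 9. 8. 8.]
-16 70 -25.6 [14. 11. 12. 11. 11.]
16 69 -11.2 [13. 12. 11. 10. 11.]
18 68 -25.3 [13. 15. 13. 13. 13.]
20 34 -25.6 [8. 8. 7. 8. 7.]
dark z -60 -45 18121 x [-10.3  17.8] inner |y| [0.8 3.8]
dark z -45 -30 9845 x [-11.5  17.4] inner |y| [13.9 18.3]
dark z -30 -15 4092 x [-10.4  13.9] inner |y| [15.4 16.5]
dark z -15 0 1189 x [-26.6  11.9] inner |y| [13.7 13.8]
dark z 0 12 459 x [-26.9  11.5] inner |y| [13.8 13.8]
dark z 12 30 244 x [ 0.3 11.5] inner |y| [13.7 13.8]
```

Wrist depth puts the head top 32.6 mm above the lip, where seated would be 32, and the pads are clear of the lip. So the grip is on the head alone and the plug is still stuck while the bottle hangs. I'll lower it back onto the tray, relieve the side load and dwell with the pull between 4.5 N and the weight.

```bash
cat >> h.py <<'E'
def F(n=5):
    a=[]
    for _ in range(n): sleep(.03); s=sense(); a.append(np.r_[s["wrist_force"],s["ft_torque"]])
    return np.mean(a,0)
E
python3 - <<'E'
from h import *
g=np.load("pics/g.npy")
def st(t):
    f=F(); s=sense(); print(t,((s["position"]-g)*1e3).round(2),f.round(2),round(s["time_s"],2)); return f
move_l(g+[0,0,.001],feed=.01); st("1.0")
for dz in(.0005,.0002,-.0002,-.0005):
    move_l(g+[0,0,dz],feed=.006); st(dz)
    if abs(F(2)[2])<1.5: break
E
```

```text
1.0 [0.02 0.03 1.08] [-0.27  0.07 -7.72  0.76  2.48  0.01] 40.48
0.0005 [0.01 0.01 0.53] [-0.    0.03 -7.88  0.76  2.47  0.  ] 40.89
0.0002 [ 0.04 -0.02  0.37] [ 0.02  0.   -6.84  0.73  2.28 -0.02] 41.38
-0.0002 [ 0.07 -0.11  0.18] [-0.56 -0.06 -4.46  0.62  1.94 -0.06] 41.86
-0.0005 [ 0.08 -0.2  -0.02] [-0.65 -0.41 -2.76  0.48  1.49 -0.12] 42.34
```

Run:
```python
from h import *
g=np.load("pics/g.npy")
command_gripper(.085); sleep(.2); f=F(3); print("free",f.round(2))
command_gripper(.0285,20); sleep(.2); s=sense(); h=s["position"]; np.save("pics/g.npy",h)
f0=F(3); print(s["finger_gap"],s["gripper_force"],f0.round(2),h-g,s["time_s"])
for dz in(.0006,.0012,.0018,.0024,.003):
    move_l(h+[0,0,dz],feed=.006); q=F(3); s=sense(); print(dz,((s["position"]-h)*1e3).round(2),q.round(2),round(s["gripper_force"],1),round(s["finger_gap"],4),round(s["time_s"],2))
```

```text
free [-0.08 -0.22  0.03  0.32  1.    0.02]
0.029287522292386833 19.60276633501053 [-0.72 -0.51  0.62  0.28  1.   -0.24] [-0.00011902 -0.00027764 -0.0004976 ] 44.0417
0.0006 [-0.14  0.11  0.05] [-0.33 -0.93 -2.76  0.46  1.51 -0.18] 19.6 0.0293 44.5
0.0012 [-0.2   0.24  0.32] [-0.19 -0.14 -5.87  0.68  2.19 -0.07] 19.6 0.0295 44.85
0.0018 [-0.12  0.14  1.37] [ 0.05 -0.13 -7.52  0.77  2.47  0.03] 19.6 0.0292 45.2
0.0024 [ 0.01 -0.02  2.39] [-0.3  -0.29 -7.53  0.75  2.48  0.02] 19.7 0.0288 45.55
0.003 [-0.01  0.03  3.01] [-0.25 -0.05 -7.56  0.8   2.47  0.03] 19.7 0.0293 45.9
```

```bash
cat >> h.py <<'E'
def seat():
    """head top minus lip top along tool x, mm, from the wrist depth"""
    w,d=camera("wrist"); w=w.astype(int); c=camera_params("wrist"); T=c["tool_from_camera"]
    v,u=np.nonzero(d>0); X=1000*(np.c_[u,v,np.ones(len(u))]@np.linalg.inv(c["K"]).T*d[v,u][:,None]@T[:3,:3].T+T[:3,3]); k=w[v,u]
    n=(abs(X[:,1])<21)&(X[:,2]<30)&(X[:,2]>-25)&(abs(X[:,0])<50)
    a=n&(k[:,0]>90)&(k[:,0]>2*k[:,2])&(X[:,0]>-40); t=n&(k.min(1)>150)&(abs(X[:,1])<11)&(abs(X[:,2]-6)<8)
    return np.round([np.median(X[t,0]),np.median(X[a,0]),np.median(X[t,0])-np.median(X[a,0])],2)
E
python3 - <<'E'
from h import *
h=np.load("pics/g.npy")
print(seat(),F(3)[:3].round(2))
sleep(.8); print(seat(),F(3)[:3].round(2))
d=np.array([.2955,.955,0])
for k in range(2):
    for e in(.004,-.004): move_l(h+[0,0,.004]+d*e,feed=.3)
move_l(h+[0,0,.004],feed=.1); print(seat(),F(3)[:3].round(2),sense()["time_s"])
E
```

```text
[  6.43 -25.94  32.37] [ 0.21 -0.13 -7.71]
[  6.46 -25.94  32.39] [-0.38 -0.79 -7.07]
[  6.07 -26.28  32.35] [ 0.19 -0.38 -7.64] 48.4
```

Run:
```python
from h import *
t0=sense()["time_s"]
for o in(.0291,.0295,.0298,.0301,.0304,.0307):
    command_gripper(o,20); s=sense(); f=s["wrist_force"]; print(o,round(s["finger_gap"],4),round(s["gripper_force"],1),f.round(2),round(s["time_s"],2))
    if abs(f[2])<4.5 or s["time_s"]-t0>2.5: break
f=F(2); print(f[:3].round(2),seat(),sense()["time_s"])
```

```text
0.0291 0.0293 19.8 [-0.05  0.4  -7.98] 48.62
0.0295 0.0296 10.6 [ 0.34 -0.66 -7.96] 48.83
0.0298 0.0299 2.7 [-0.89  0.39 -3.84] 49.05
[-0.03  0.21 -3.1 ] [  1.48 -30.58  32.06] 49.1667
```

Run:
```python
from h import *
s=sense(); p=s["position"]
command_gripper(.034,20); move_l(p+[0,0,.004],feed=.05)
command_gripper(.025,25); s=sense(); h=s["position"]; np.save("pics/g.npy",h); print(s["finger_gap"],s["gripper_force"],s["wrist_force"].round(2),s["time_s"])
for dz in(.001,.002,.003,.004):
    move_l(h+[0,0,dz],feed=.01); f=F(2); s=sense(); print(dz,((s["position"]-h)*1e3).round(2),f[:3].round(2),round(s["finger_gap"],4))
    if dz==.003 and f[2]<-5: break
print(seat(),sense()["time_s"])
```

```text
0.029127568968891952 24.47339504957199 [-1.09 -0.73  2.79] 49.8583
0.001 [-0.24  0.05  0.06] [-0.07  0.37 -2.77] 0.0287
0.002 [-0.41  0.34  0.64] [ 0.49  0.47 -7.77] 0.0286
0.003 [-0.05  0.03  2.83] [ 0.53 -0.05 -7.25] 0.0286
[ -3.43 -35.56  32.12] 50.9333
```

Even with the pads on only the top 8 mm of the head, the plug stays seated and the bottle hangs. The remaining option is a straight tool-down grip, so I check that it is reachable.

Run:
```python
from h import *
C=np.load("pics/C.npy"); q0=np.array(sense()["joint_pos"]); print(q0.round(2))
for psi in np.arange(-3,3.2,.4):
    R0=np.c_[[np.cos(psi),np.sin(psi),0],[np.sin(psi),-np.cos(psi),0],[0,0,-1]]
    for z in(.28,.179):
        q=inverse_kinematics([*C,z],R0)
        print(round(psi,1),z,None if q is None else (np.round(q,2),round(abs(q-q0).max(),2)))
```

```text
[0.03 0.73 0.04 2.41 2.9  1.56 1.55]
-3.0 0.28 (array([ 0.4 ,  0.45, -0.33,  1.53,  0.15,  1.19,  1.75]), np.float64(2.74))
-3.0 0.179 (array([ 0.48,  0.56, -0.47,  1.63,  0.28,  1.02,  1.64]), np.float64(2.62))
-2.6 0.28 (array([ 0.33,  0.44, -0.25,  1.54,  0.11,  1.18,  2.18]), np.float64(2.79))
-2.6 0.179 (array([ 0.43,  0.54, -0.38,  1.64,  0.23,  1.01,  2.08]), np.float64(2.67))
-2.2 0.28 (array([ 0.36,  0.44, -0.28,  1.53,  0.13,  1.18,  2.57]), np.float64(2.77))
-2.2 0.179 (array([ 0.45,  0.55, -0.42,  1.63,  0.25,  1.01,  2.46]), np.float64(2.64))
-1.8 0.28 (array([ 0.8 ,  0.62, -1.  ,  1.51,  0.53,  1.31,  2.65]), np.float64(2.37))
-1.8 0.179 (array([ 0.79,  0.72, -0.98,  1.61,  0.64,  1.16,  2.57]), np.float64(2.26))
-1.4 0.28 (array([-0.53,  0.64,  1.11,  1.59, -0.59,  1.29, -2.3 ]), np.float64(3.84))
-1.4 0.179 (array([-0.52,  0.77,  1.11,  1.7 , -0.75,  1.16, -2.18]), np.float64(3.72))
-1.0 0.28 (array([-0.53,  0.64,  1.11,  1.59, -0.59,  1.29, -1.9 ]), np.float64(3.49))
-1.0 0.179 (array([-0.43,  0.67,  0.91,  1.69, -0.59,  1.08, -1.9 ]), np.float64(3.49))
-0.6 0.28 (ar
[... 1016 characters left out ...]
at64(2.17))
1.8 0.28 (array([ 0.87,  0.7 , -1.18,  1.5 ,  0.65,  1.38, -0.12]), np.float64(2.24))
1.8 0.179 (array([ 0.88,  0.83, -1.18,  1.61,  0.8 ,  1.26, -0.22]), np.float64(2.1))
2.2 0.28 (array([ 0.87,  0.7 , -1.18,  1.5 ,  0.65,  1.38,  0.28]), np.float64(2.24))
2.2 0.179 (array([ 0.88,  0.83, -1.18,  1.61,  0.8 ,  1.26,  0.18]), np.float64(2.1))
2.6 0.28 (array([ 0.87,  0.7 , -1.18,  1.5 ,  0.65,  1.38,  0.68]), np.float64(2.24))
2.6 0.179 (array([ 0.88,  0.83, -1.18,  1.61,  0.8 ,  1.26,  0.58]), np.float64(2.1))
3.0 0.28 (array([ 0.44,  0.46, -0.41,  1.53,  0.19,  1.2 ,  1.43]), np.float64(2.71))
3.0 0.179 (array([ 0.53,  0.57, -0.54,  1.63,  0.33,  1.03,  1.32]), np.float64(2.57))
```

Run:
```python
from h import *
h=np.load("pics/g.npy"); C=np.load("pics/C.npy")
T=lambda t:print(t,round(sense()["time_s"],2))
move_l(h-[0,0,.0003],feed=.03); command_gripper(.085); 
move_l(h+[0,0,.17],feed=.35); T("up")
psi=-3.; R0=np.c_[[np.cos(psi),np.sin(psi),0],[np.sin(psi),-np.cos(psi),0],[0,0,-1]]
movep([*C,.28],R0); T("down pose")
r=move_l([*C,.205],feed=.2); r=move_l([*C,.1815],feed=.08,until_force=8); T(r); fa=F(2)
command_gripper(.02,30); s=sense(); g=s["position"]; np.save("pics/g.npy",g); print(s["finger_gap"],s["gripper_force"],fa[:3].round(2),s["wrist_force"].round(2)); T("grip")
for dz in(.001,.002,.003):
    move_l(g+[0,0,dz],feed=.015); f=F(2)-fa; s=sense(); print(dz,((s["position"]-g)*1e3).round(2),f[:3].round(2),round(s["finger_gap"],4),round(s["time_s"],2))
np.save("pics/now.npy",camera("scene")[0]); print(edges(np.load("pics/base.npy"))[2:],edges(np.load("pics/now.npy"))[2:])
```

```text
up 52.42
down pose 54.87
False 55.83
0.02878143071025682 30.23249387741089 [-0.06  0.61 -0.08] [ 0.11 -0.54  1.44]
grip 56.45
0.001 [-0.04 -0.08  0.9 ] [ 0.71 -1.11 -0.67] 0.0291 56.77
0.002 [-0.01 -0.07  2.02] [ 0.3  -1.4  -0.22] 0.0291 57.08
0.003 [-0.02 -0.04  3.02] [-0.12 -0.51 -0.17] 0.0288 57.4
(np.float64(257.16), np.float64(273.21)) (np.float64(257.19), np.float64(273.36))
```

The bottle has not moved in the image while the head came up 3 mm at under 1 N, so the stopper is free. I raise it to about 5.5 mm and check.

Run:
```python
from h import *
g=np.load("pics/g.npy")
move_l(g+[0,0,.0055],feed=.01); sleep(.3); s=sense(); im=camera("scene")[0]
print(((s["position"]-g)*1e3).round(2),F(3)[:3].round(2),s["finger_gap"],s["gripper_force"],edges(np.load("pics/base.npy")),edges(im),sense()["time_s"])
for n,I in(("base",np.load("pics/base.npy")),("now",im)): print(n,I[204:232,274:278].min(2).mean(1).round(0).tolist())
```

```text
[0.01 0.05 5.46] [ 0.02 -1.24 -0.41] 0.0288649646279659 30.06246417760849 (np.float64(210.3), np.float64(227.94), np.float64(257.16), np.float64(273.21)) (np.float64(208.41), np.float64(227.72), np.float64(257.19), np.float64(273.35)) 58.3
base [59.0, 62.0, 62.0, 62.0, 56.0, 36.0, 76.0, 248.0, 255.0, 255.0, 255.0, 255.0, 255.0, 255.0, 252.0, 224.0, 221.0, 214.0, 213.0, 210.0, 212.0, 210.0, 210.0, 210.0, 180.0, 118.0, 86.0, 78.0]
now [44.0, 48.0, 46.0, 36.0, 67.0, 202.0, 249.0, 226.0, 220.0, 229.0, 224.0, 207.0, 210.0, 210.0, 206.0, 207.0, 204.0, 204.0, 203.0, 203.0, 206.0, 204.0, 206.0, 211.0, 178.0, 104.0, 84.0, 76.0]
```

The head top is up 1.9 px (about 5.4 mm) and the bottle's band and label are unmoved. Handing in.

```bash
python3 -c "
from rig import *
print(finish_job())"
```

```text
the job is handed in; nothing more can be done
None
```

I handed the job in at about 58 s: the bottle was turned upside down and stood back in the tray, and the stopper is now free, held about 5.4 mm up over the standing bottle; earlier tries with the gripper level had lifted the whole bottle about 5 mm off the tray, and only a straight pull from above freed it.

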